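Finish the sliding frond picture

ROBOT

A 7-joint arm with a two-finger parallel gripper is mounted at the origin on the work surface. World frame = base frame: x ahead of the robot, y to its left, z up, the work surface at z = 0. Lengths are in m, angles in rad, forces in N, time in s.
With the tool pointing down it reaches from about 0.425 to 0.875 m from the base axis. Payload 4.7 kg.
Tool frame: the origin (TCP) lies at the very end of the fingers, on their centre line; the grasp point (between the pads) lies robot.tcp_to_grasp behind it (robot.tcp_to_grasp is the distance from the TCP to the grasp point, in m); z points along the fingers, y is the line along which they close (so a half turn about z gives the same grasp; the last joint's range is limited). The gripper opens to 87 mm and grips with 3 to 60 N. Pads are 19 mm wide; open, the fingers measure 117 mm over their backs; the gripper's body (75 mm by 190 mm) begins 51 mm behind the grasp point.
Start: joints at [1.121, 0.321, -0.07, 1.45, 0.023, 1.371, -0.057], TCP at [0.291, -0.581, 0.223] pointing down, gripper open.
Joint ranges: [-2.86, 2.86], [-0.3, 2.09], [-1.38, 1.24], [0.06, 2.45], [-1.56, 4.7], [0.09, 2.05], [-2.69, 2.69]. Speed limits (rad/s): [2.57, 2.57, 3.14, 3.14, 3.14, 3.14, 3.14].

INTERFACE

Orientations are given as a unit quaternion [w, x, y, z].
In Python, from cell import robot, grip, vision, ticket, regions_of, telemetry gives the robot as it stands. Calls block until the motion is done:
- robot.move_to(position, orientation): joint-space move of the TCP to a pose.
- robot.movel(position, rotation=None, feed=0.15, stop_force=None): straight line of the TCP; rotation=None keeps the orientation; feed is the mean speed in m/s. With stop_force (N) it stops when the force on the tool has changed by that much, and returns True; else False.
- robot.goto_joints(angles): joint-space move.
- grip(opening, grasp_force=None): finger opening in m; grasp_force is the grip in N (None keeps the last); returns when the fingers have stopped.
- robot.pause(seconds).
- robot.ik(position, orientation): joint angles nearest the present ones, or None.
- vision.snapshot(name): name is "side" or "top"; returns (picture, depth): 480x640x3 uint8, blue, green, red; 480x640 float32, m along the optical axis (not along the pixel's ray), 0 where there is no reading.
- vision.camera_info(name): a dict with "fx", "fy", "cx", "cy" (pixels), "R" (3x3) and "t" (3): a world point X has camera coordinates R X + t. Camera axes: x right, y down, z forward; pixel columns grow to the right and rows downward; lengths in m; the calibration is good to about 2 mm. A picture is of the moment at which its call begins. camera_info takes no time and is no camera call.
A pose or a line that the arm cannot do raises robot.IKError and nothing moves.
- ticket.finish_job(): hands the job in; it is judged then, once.
Trained networks look in the newest picture that a camera, given by its name, has taken for a name from the list of things; names that differ only in an ending like _2 or _b are one class to them, and where a whole thing is asked for, a point or a joint stands for the part that bears it (a point fixed in the world has none). Each returns a list of dicts, best first, with "p" (0 to 1); they miss things now and then, are a little off and sometimes report something else, mostly with a low value. They report only what shows in the picture. A call takes as long as a camera call.
- regions_of(label, camera): "pixels" (480x640 bool, what is visible of it) and "pixel" ([row, column] in pixels, amid what is visible of it).
Readings, each from a call of its own:
- telemetry.read_time(): time.
- telemetry.read_q(): joint angles.
- telemetry.read_qvel(): joint speeds.
- telemetry.read_joint_torque(): joint torques, N m.
- telemetry.read_eef_pos(): TCP position.
- telemetry.read_orientation(): TCP orientation.
- telemetry.read_force(): force on the tool from outside, world axes, zero at the start.
- telemetry.read_ft_torque(): the same for the moment, N m.
- telemetry.read_finger_gap(): finger opening in m.
- telemetry.read_finger_force(): force on a finger pad.
Only numpy, scipy, OpenCV 4.12 (cv2) and the standard library are available. Lean on these libraries where they do the work, as an engineer would, in place of code of your own. Each camera call takes 0.05 s, during which the arm holds its last target. There are 200 camera calls.

TASK

Finish the picture in the sliding puzzle on the hall console: there is one empty place, so slide the tiles round through it until the green frond runs unbroken from its stem to its tip, with every tile sitting squarely in a place of its own. Do not lift or tip any tile out of the frame, and leave the candles, books, pot, matchbox and bowl as they stand.

Things in the scene. Friction and masses are not known exactly. Their poses are not given: they have to be found in the camera images.
- puzzle: Sliding picture puzzle, fixed: oak frame 190 x 266 mm, 28 mm high, felt floor 10 mm up. Origin: centre of the underside; x to its far row, y to its left column, seen from the robot. Six places, pitch 76 mm: 2 rows (in x) of 3 (in y). Finished: an arching green frond, stem near right, middle far right, tip far middle; elsewhere the two plain tiles and the gap.
- tile_tip: Frond-tip tile, cream with the frond's tapering end, 74.5 mm square, face 18 mm above its underside. A brass peg, 20 mm diameter, 22 mm high, stands in the middle of the face to move it by (top 50 mm above the table). Origin: centre of the underside, below the peg; axes as the puzzle's. About 110 g, slides freely, 1 to 3 mm of play. Starts far left or near middle; belongs far middle.
- tile_mid: Frond-middle tile (size, peg, origin and play as the frond-tip tile): the frond enters at its near edge and leaves over its left edge. Starts where it belongs, in the far right place. A lip on the frame overhangs the tiles' rims by 3.5 mm, so they slide but do not lift out.
- tile_stem: Frond-stem tile (size, peg, origin and play as the frond-tip tile): the stem starts at its near edge and leaves over its far edge. Starts where it belongs, in the near right place. Any tile pushed only partly into its place (3 mm short or more) can block or wedge the next one; the frame stops it when it is home.
- tile_plain1: Plain background tile (size, peg, origin and play as the frond-tip tile): cream face with no green. Starts in the far left, far middle or near middle place.
- tile_plain2: Plain background tile (size, peg, origin and play as the frond-tip tile): cream face with no green. Starts in the far left, far middle or near middle place.
- home_tip (a point): On the puzzle's felt floor, centre of the far middle place, where the frond-tip tile belongs; a tile is home when its origin is here.
- home_mid (a point): On the puzzle's felt floor, centre of the far right place, where the frond-middle tile belongs; a tile is home when its origin is here.
- home_stem (a point): On the puzzle's felt floor, centre of the near right place, where the frond-stem tile belongs; a tile is home when its origin is here.
- home_a (a point): On the puzzle's felt floor, centre of the far left place (background); a tile is home when its origin is here.
- home_b (a point): On the puzzle's felt floor, centre of the near left place (background); empty at the start; a tile is home when its origin is here.
- home_c (a point): On the puzzle's felt floor, centre of the near middle place (background); a tile is home when its origin is here.
- black_candle: Black pillar candle, 68 mm diameter, 125 mm tall, on the round zinc tray to the left of the puzzle. Leave it alone. Origin: centre of its underside.
- grey_candle: Grey pillar candle, 60 mm diameter, 95 mm tall, on the zinc tray. Leave it alone. Origin: centre of its underside.
- candle_cup: White ceramic cup with a candle, 78 mm diameter, 55 mm tall, on the zinc tray. Leave it alone. Origin: centre of its underside.
- books: Two striped black-and-white books stacked, 165 x 235 mm, 55 mm high, to the right of the puzzle. Leave it alone. Origin: centre of its underside.
- clay_pot: Small terracotta pot, 74 mm diameter, with a succulent, about 120 mm tall, on top of the books. Leave it alone. Origin: centre of its underside.
- matchbox: Large matchbox, 64 x 108 mm, 20 mm high, to the near right of the puzzle. Leave it alone. Origin: centre of its underside.
- bowl: Woven bowl, 170 mm diameter, 60 mm high, to the near left of the puzzle. Leave it alone. Origin: centre of its underside.

How it is judged:
At the end, for the whole second after the job is handed in: The frond-tip, frond-middle and frond-stem tiles each lie within 7 mm of their home places (far middle, far right, near right), each plain tile lies within 7 mm of one of the three background places, and all tiles are at rest (distance between tile_tip and home_tip below 0.007 m and distance between tile_mid and home_mid below 0.007 m and distance between tile_stem and home_stem below 0.007 m and (distance between tile_plain1 and home_a below 0.007 m or distance between tile_plain1 and home_b below 0.007 m or distance between tile_plain1 and home_c below 0.007 m) and (distance between tile_plain2 and home_a below 0.007 m or distance between tile_plain2 and home_b below 0.007 m or distance between tile_plain2 and home_c below 0.007 m) and linear speed of each of tile_tip, tile_mid, tile_stem, tile_plain1, tile_plain2 below 0.01 m/s); the robot touches nothing.
It fails at once if a tile is lifted off the puzzle's floor (more than 12 mm) (z of any of tile_tip, tile_mid, tile_stem, tile_plain1, tile_plain2 in the frame of puzzle above 0.022 m).
It fails at once if a tile is tilted by more than 15 degrees (angle between any of tile_tip, tile_mid, tile_stem, tile_plain1, tile_plain2's own z axis and vertical above 0.26 rad).
It fails at once if one of the other things on the console is moved by more than 20 mm (distance of any of black_candle, grey_candle, candle_cup, books, clay_pot, matchbox, bowl from where it was at the start of the episode above 0.02 m).
It fails at once if one of the other things on the console is tipped by more than 15 degrees (angle between any of black_candle, grey_candle, candle_cup, books, clay_pot, matchbox, bowl's own z axis and vertical above 0.26 rad).
It also fails if it takes over 48 s, if anything falls off the work surface, if the arm or the gripper's body presses on something with over 40 N, if the wrist force passes 120 N, or if a joint passes its speed limit or range.

## Working session

There is one attempt and no reset: what is moved stays moved. The work goes in short steps, each a Python script; the robot and the scene stay as the last script left them, time stands still between calls to the robot, and variables do not carry over. Pictures are saved under pics/ and viewed, at most 10 in all, crops included, and the job is handed in when it is done.

```bash
ls; mkdir -p pics; python3 - <<'E'
from cell import robot, grip, vision, ticket, regions_of, telemetry
import cv2, numpy as np
for n in ("top","side"):
    p,d=vision.snapshot(n); cv2.imwrite(f"pics/{n}0.png",p); np.save(f"/tmp/{n}_d.npy",d)
    c=vision.camera_info(n); print(n,c)
c=vision.camera_info("top"); R,t=np.array(c["R"]),np.array(c["t"])
p,d=vision.snapshot("top")
for l in ["puzzle","tile_tip","tile_mid","tile_stem","tile_plain1"]:
    for r in regions_of(l,"top")[:4]:
        m=r["pixels"]&(d>0); v,u=np.nonzero(m); z=d[m]
        X=(np.c_[(u-c["cx"])*z/c["fx"],(v-c["cy"])*z/c["fy"],z]-t)@R
        print(l,round(r["p"],2),r["pixel"],m.sum(),X.mean(0).round(4),np.median(X,0).round(4))
print(telemetry.read_orientation(),robot.tcp_to_grasp,telemetry.read_time())
E
```

```text
cell.py
pics
top {'fx': 484.32032064353325, 'fy': 484.32032064353325, 'cx': 319.8971589387839, 'cy': 246.78173768538872, 'R': array([[-0.00336267, -0.9999711 ,  0.00681891],
       [-0.99089994,  0.00241446, -0.13457887],
       [ 0.13455851, -0.0072094 , -0.99087942]]), 't': array([0.00749651, 0.48762937, 1.33016842])}
side {'fx': 552.3612879165705, 'fy': 552.3612879165705, 'cx': 327.4105189993122, 'cy': 240.77972047105064, 'R': array([[-0.90772034, -0.4190443 ,  0.02111074],
       [-0.24905427,  0.49763601, -0.83086122],
       [ 0.3376622 , -0.75944735, -0.5560791 ]]), 't': array([0.42746991, 0.16404356, 1.49455012])}
puzzle 0.95 [229.4, 309.0] 3000 [0.552  0.0061 0.0223] [0.5433 0.0368 0.0258]
tile_tip 0.95 [231.3, 320.8] 627 [ 0.5231 -0.0027  0.0276] [ 0.5217 -0.0027  0.0273]
tile_mid 0.77 [214.3, 355.7] 621 [ 0.5802 -0.0908  0.0277] [ 0.5794 -0.0902  0.0273]
tile_stem 0.72 [241.4, 347.5] 631 [ 0.5069 -0.0763  0.0275] [ 0.5057 -0.0761  0.0271]
tile_stem 0.15 [212.8, 328.6] 650 [ 0.595  -0.0196  0.0269] [ 0.5941 -0.0199  0.0265]
tile_plain1 0.79 [211.6, 328.0] 637 [ 0.5954 -0.0198  0.0271] [ 0.5945 -0.0201  0.0267]
[-1.14503771e-04  9.73231649e-01  2.29826331e-01 -4.68975544e-05] 0.0187 0.4
```

```bash
python3 - <<'E'
import cv2,numpy as np
p=cv2.imread("pics/top0.png")
cv2.imwrite("pics/c.png",cv2.resize(p[150:300,220:420],None,fx=4,fy=4,interpolation=cv2.INTER_CUBIC))
E
```

```text
(no output)
```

View pics/c.png

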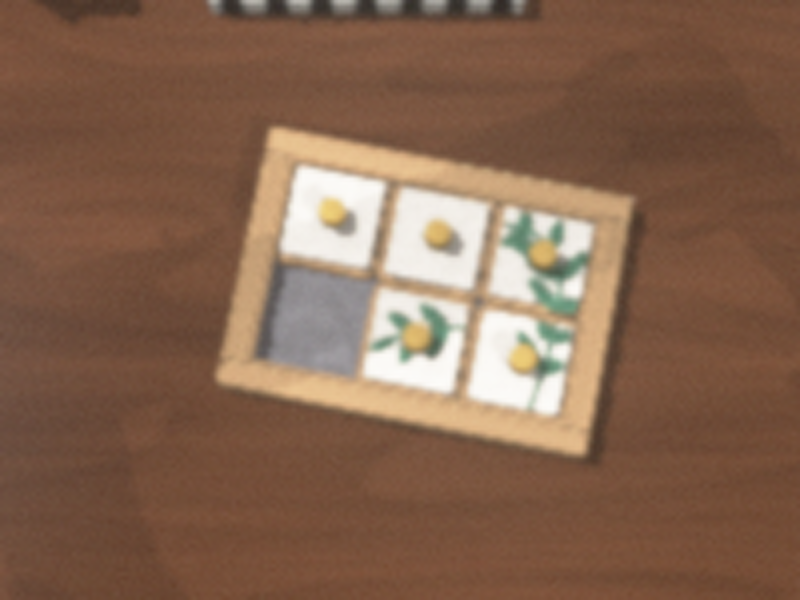

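View pics/side0.png

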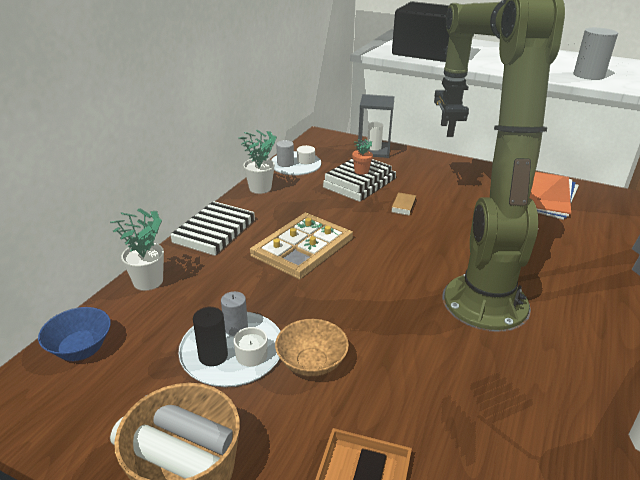

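The layout reads as: far row plain, plain, middle; near row gap, tip, stem. Three slides will do it: far-left tile to near-left, far-middle to far-left, tip to far-middle. Next I'll locate the pegs and neighbours precisely.

```bash
cat > h.py <<'E'
from cell import robot, grip, vision, ticket, regions_of, telemetry
import cv2, numpy as np
from scipy.spatial.transform import Rotation as Ro
def cloud(name,d,m):
    c=vision.camera_info(name); m=m&(d>0); v,u=np.nonzero(m); z=d[m]
    return (np.c_[(u-c["cx"])*z/c["fx"],(v-c["cy"])*z/c["fy"],z]-c["t"])@c["R"]
def pegs(name):
    """Peg centres: brass-coloured points 8 mm or more above the frame."""
    p,d=vision.snapshot(name)
    c=vision.camera_info(name); R,t=np.array(c["R"]),np.array(c["t"])
    X=np.zeros((480,640,3)); ok=d>0; X[ok]=cloud(name,d,ok)
    hsv=cv2.cvtColor(p,cv2.COLOR_BGR2HSV)
    m=(X[...,2]>.040)&(X[...,2]<.06)&(abs(X[...,0]-.55)<.12)&(abs(X[...,1]+.01)<.13)
    n,lab,st,ce=cv2.connectedComponentsWithStats(m.astype(np.uint8))
    out=[]
    for i in range(1,n):
        if st[i,4]<6: continue
        ray=R.T@[(ce[i,0]-c["cx"])/c["fx"],(ce[i,1]-c["cy"])/c["fy"],1]; o=-R.T@t
        out.append(np.r_[(o+ray*(.050-o[2])/ray[2])[:2],st[i,4]])
    return np.array(out)
E
python3 - <<'E'
from h import *
np.set_printoptions(suppress=True,precision=4)
for n in("top","side"): print(n,pegs(n))
d=vision.snapshot("top")[1]
for l in ["black_candle","grey_candle","candle_cup","books","clay_pot","matchbox","bowl","tile_tip","tile_mid","tile_stem","tile_plain1"]:
    for r in regions_of(l,"top")[:5]:
        X=cloud("top",d,r["pixels"])
        if len(X): print(l,round(r["p"],2),np.median(X,0),X.min(0),X.max(0))
E
```

```text
top [[ 0.6124  0.0556 42.    ]
 [ 0.5965 -0.0186 42.    ]
 [ 0.5811 -0.093  41.    ]
 [ 0.5229 -0.003  42.    ]
 [ 0.5071 -0.0773 41.    ]]
side [[ 0.5794 -0.0875 33.    ]
 [ 0.5059 -0.0736 30.    ]
 [ 0.5952 -0.0132 30.    ]
 [ 0.5209  0.0017 35.    ]
 [ 0.6112  0.0597 36.    ]]
black_candle 0.72 [0.5336 0.4803 0.1267] [ 0.505   0.4587 -0.0052] [0.5978 0.5788 0.1411]
grey_candle 0.92 [0.5385 0.3805 0.0979] [0.5129 0.3582 0.0075] [0.5722 0.4192 0.1105]
candle_cup 0.73 [0.4589 0.4533 0.0417] [ 0.4215  0.4135 -0.0016] [0.5072 0.5133 0.0668]
clay_pot 0.94 [ 0.5506 -0.4628  0.1308] [ 0.5167 -0.5513  0.048 ] [ 0.6113 -0.4327  0.1743]
clay_pot 0.44 [ 0.5239 -0.0029  0.0269] [ 0.4873 -0.0432  0.0093] [0.5649 0.0371 0.0553]
matchbox 0.81 [ 0.3627 -0.39    0.0195] [ 0.3267 -0.4455  0.0078] [ 0.3968 -0.3341  0.0272]
bowl 0.6 [0.326  0.4158 0.0272] [ 0.243   0.3212 -0.0078] [0.4117 0.5133 0.072 ]
tile_tip 0.8 [ 0.5222 -0.0029  0.027 ] [ 0.4852 -0.0432  0.0126] [0.5643 0.037  0.0553]
tile_mid 0.63 [ 0.5787 -0.0892  0.0271] [ 0.5399 -0.1296  0.0049] [ 0.6232 -0.049   0.057 ]
tile_mid 0.58 [0.5452 0.0369 0.026 ] [ 0.442  -0.1556 -0.0077] [0.6844 0.1363 0.0365]
tile_stem 0.77 [ 0.5075 -0.0764  0.0271] [ 0.4703 -0.1176  0.0066] [ 0.55   -0.0369  0.0551]
tile_stem 0.72 [0.5478 0.037  0.0259] [ 0.4412 -0.1553 -0.0085] [0.6844 0.1363 0.0365]
tile_stem 0.46 [ 0.55   -0.4627  0.1348] [ 0.5167 -0.5422  0.048 ] [ 0.6023 -0.4327  0.1743]
tile_plain1 0.88 [ 0.5935 -0.0175  0.0268] [ 0.5578 -0.0616  0.0078] [0.6343 0.0226 0.0548]
tile_plain1 0.69 [0.6099 0.0562 0.0266] [0.5723 0.0138 0.0089] [0.6532 0.0945 0.0558]
tile_plain1 0.31 [0.544 0.037 0.026] [ 0.442  -0.1613 -0.0085] [0.6844 0.1387 0.0365]
```

```bash
cat >> h.py <<'E'
top=np.array([[.6124,.0556],[.5965,-.0186],[.5811,-.093],[.5229,-.003],[.5071,-.0773]])
grid=.076*np.array([[.5,1],[.5,0],[.5,-1],[-.5,0],[-.5,-1]])
a,b=top-top.mean(0),grid-grid.mean(0)
yaw=np.arctan2((b[:,0]*a[:,1]-b[:,1]*a[:,0]).sum(),(a*b).sum())
W=np.array([[np.cos(yaw),-np.sin(yaw)],[np.sin(yaw),np.cos(yaw)]])
org=top.mean(0)-W@grid.mean(0)
def home(r,c): return org+W@(.076*np.array([r,c]))   # r=+-.5, c=1,0,-1
ya=np.r_[W[:,0],0]; za=np.array([0,0,-1.])
cands=[Ro.from_matrix(np.c_[np.cross(s*ya,za),s*ya,za]).as_quat()[[3,0,1,2]] for s in(1,-1)]
def slide(peg,dst,over=.004,zg=.033,q=None):
    """Grip the peg at peg, slide it to dst and lightly against the frame, let go, rise."""
    robot.movel([*peg,.075],feed=.2)
    grip(.040)
    if robot.movel([*peg,zg],feed=.1,stop_force=8): print("touched going down",telemetry.read_eef_pos())
    grip(.0,25); print("gap",telemetry.read_finger_gap())
    u=(dst-peg)/np.linalg.norm(dst-peg)
    robot.movel([*(dst-.008*u),zg],feed=.08,stop_force=25)
    hit=robot.movel([*(dst+over*u),zg],feed=.03,stop_force=10)
    e=np.array(telemetry.read_eef_pos()); print("hit",hit,"rel home",W.T@(e[:2]-dst),e[2],"F",telemetry.read_force())
    grip(.040); robot.movel([*e[:2],.075],feed=.15)
    return e
E
python3 - <<'E'
from h import *
np.set_printoptions(suppress=True,precision=4)
print(yaw,org,(W.T@(top-org).T).T-grid)
robot.movel([.291,-.581,.30],feed=.3)
P=home(.5,1)
def cost(q):
    j=robot.ik([*P,.1],q); return 1e9 if j is None else np.abs(np.array(j)-telemetry.read_q()).max()
q=min(cands,key=cost); print([cost(x) for x in cands],q)
robot.move_to([*P,.25],q); robot.movel([*P,.11],feed=.25)
slide(P,home(-.5,1))
print(pegs("top"),telemetry.read_time())
cv2.imwrite("pics/m1.png",cv2.resize(vision.snapshot("top")[0][150:300,220:420],None,fx=4,fy=4))
E
```

```text
-0.20739768485097343 [ 0.5597 -0.0108] [[-0.0001 -0.0001]
 [-0.0004 -0.    ]
 [-0.0001 -0.    ]
 [ 0.0004  0.0001]
 [ 0.0002  0.0001]]
[np.float64(0.6725505337256217), np.float64(2.425151378037532)] [0.     0.7765 0.6301 0.    ]
gap 0.019297730826116598
hit True rel home [0.0002 0.0002] 0.03376885291399949 F [ 0.4222 -0.2992 -1.0126]
[[ 0.5962 -0.0188 44.    ]
 [ 0.5814 -0.0929 40.    ]
 [ 0.5074 -0.0774 41.    ]] 9.725
```

```bash
python3 - <<'E'
from h import *
np.set_printoptions(suppress=True,precision=4)
slide(home(.5,0),home(.5,1))
robot.movel([*home(.5,1),.2],feed=.3); robot.movel([*home(-1.5,-3),.25],feed=.3)
for P in (pegs("top"),): print((W.T@(P[:,:2]-org).T).T/.076)
print(telemetry.read_time())
cv2.imwrite("pics/m2.png",cv2.resize(vision.snapshot("top")[0][150:300,220:420],None,fx=4,fy=4))
E
```

```text
gap 0.018884161342111724
hit False rel home [0.0006 0.0023] 0.03356790816518097 F [-0.9629 -3.5419  5.4057]
[[ 0.4704  1.028 ]
 [ 0.4995 -0.9981]
 [-0.5334  0.9994]
 [-0.509   0.001 ]
 [-0.4928 -0.9981]]
16.3417
```

View pics/m2.png

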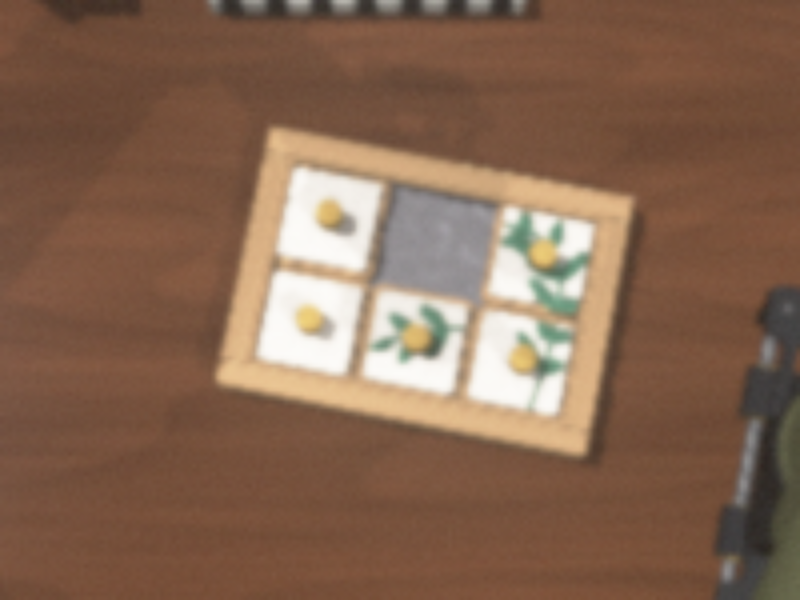

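Both plain tiles are seated (pegs at about 328,213 and 308,319 in the crop) and the far middle place (438,240) is clear. The tip is next.

```bash
python3 - <<'E'
from h import *
np.set_printoptions(suppress=True,precision=4)
robot.movel([*home(-.5,0),.15],feed=.3)
slide(home(-.5,0),home(.5,0))
robot.movel([*home(.5,0),.2],feed=.3); robot.movel([*home(-1.5,-3),.25],feed=.3)
P=pegs("top"); print((W.T@(P[:,:2]-org).T).T*1000)
print(telemetry.read_time())
cv2.imwrite("pics/m3.png",cv2.resize(vision.snapshot("top")[0][150:300,220:420],None,fx=4,fy=4))
E
```

```text
gap 0.01938799741971399
hit True rel home [-0.0728  0.0001] 0.03342764613058427 F [-0.6544 -0.3537  4.2817]
[[ 35.8468  77.9003]
 [ 38.0931 -75.827 ]
 [-40.3033  75.9042]
 [-36.8764   0.106 ]
 [-37.6865 -75.7765]]
22.9333
```

View pics/m3.png

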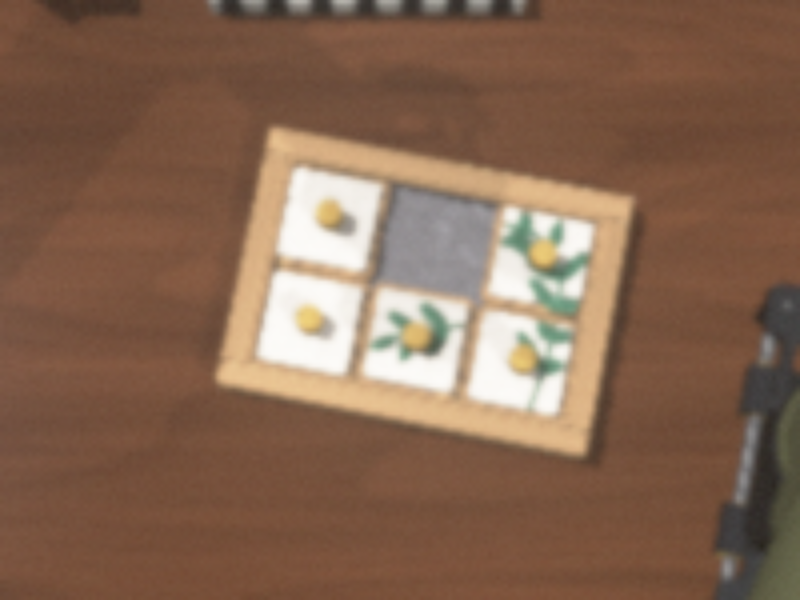

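The tip tile stopped 3 mm into its slide, most likely on a corner of the middle tile. I'll seat the middle tile against the right wall, then retry with the tip 0.7 mm further left.

```bash
python3 - <<'E'
from h import *
np.set_printoptions(suppress=True,precision=4)
def loc(x,y,z): return [*(org+W@np.array([x,y])),z]
Z=.033
robot.movel(loc(.038,-.076,.12),feed=.35); robot.movel(loc(.038,-.076,Z),feed=.15)
grip(0,25)
print("mid",robot.movel(loc(.038,-.0795,Z),feed=.02,stop_force=10),W.T@(np.array(telemetry.read_eef_pos())[:2]-org))
grip(.04); robot.movel(loc(.038,-.076,.075),feed=.2)
robot.movel(loc(-.037,.0,.075),feed=.3); robot.movel(loc(-.037,.0,Z),feed=.15)
grip(0,25); robot.movel(loc(-.037,.0007,Z),feed=.03)
f0=np.array(telemetry.read_force())
for x in (-.032,-.025,.0,.032,.042):
    h=robot.movel(loc(x,.0007,Z),feed=.06,stop_force=18)
    print(x,h,W.T@(np.array(telemetry.read_eef_pos())[:2]-org),np.array(telemetry.read_force())-f0)
    if h: break
print(telemetry.read_time(),telemetry.read_finger_gap())
E
```

```text
mid False [ 0.0388 -0.0773]
-0.032 False [-0.035   0.0002] [-8.7649  2.5978 11.6615]
-0.025 False [-0.0281  0.0009] [-8.42    3.4868 10.7163]
0.0 False [-0.0021  0.0017] [-4.9603  3.813   7.4266]
0.032 False [0.0297 0.0018] [-4.9332  3.8584  5.8042]
0.042 False [0.0404 0.0018] [-2.4592  3.5835  4.0924]
30.2667 0.019143417673572135
```

```bash
python3 - <<'E'
from h import *
np.set_printoptions(suppress=True,precision=1)
e=np.array(telemetry.read_eef_pos())
grip(.04); robot.movel([*e[:2],.2],feed=.2); robot.movel([*home(-1.5,-3),.25],feed=.35)
P=pegs("top"); print((W.T@(P[:,:2]-org).T).T*1000)
print(telemetry.read_time())
cv2.imwrite("pics/m4.png",cv2.resize(vision.snapshot("top")[0][150:300,220:420],None,fx=4,fy=4))
E
```

```text
[[ 35.7  78.1]
 [ 37.7   1.7]
 [ 36.5 -76.5]
 [-40.5  76. ]
 [-37.9 -75.7]]
32.9417
```

View pics/m4.png

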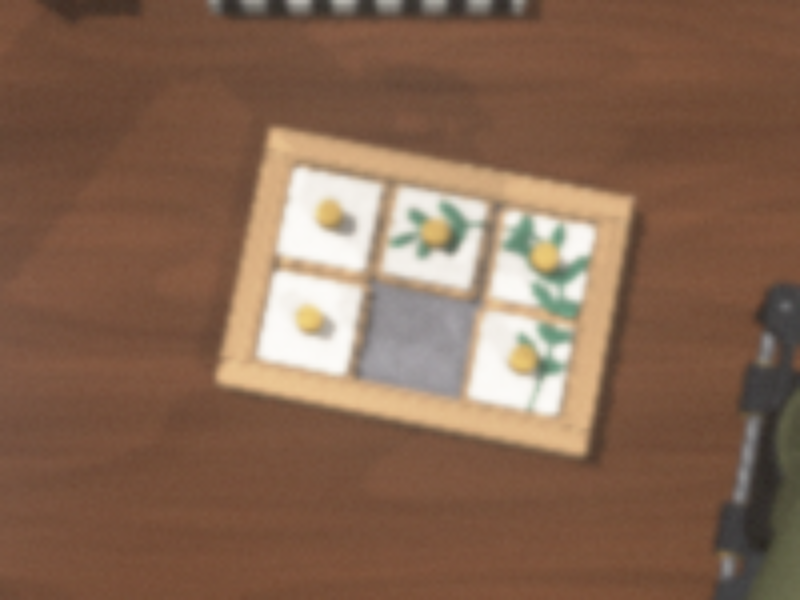

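The frond now runs stem (522,358), middle (545,256), tip (437,232), and every tile is within about 3 mm of a place. I'm handing it in.

```bash
python3 -c "
from cell import ticket
print(ticket.finish_job())"
```

```text
the job is handed in; nothing more can be done
None
```

The puzzle is finished and handed in at about 33 s of the 48 s allowed: the frond runs from stem to tip and every tile is within about 3 mm of its place by the top camera, though the hand-in returned no verdict.

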